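Start the board test and keep the test button held

ROBOT

A 6-joint arm with a two-finger parallel gripper is mounted at the origin on a cart in front of the work surface, level with it; the furniture and walls round the work are solid. World frame = base frame: x ahead of the robot, y to its left, z up, the work surface at z = 0. Lengths are in mm, angles in degrees, forces in N, time in s.
With the tool pointing down it reaches from about 350 to 850 mm from the base axis. Payload 8.1 kg.
Tool frame: the origin (TCP) lies at the centre of the arm's flange, where the gripper is bolted on; the fingertips stand 173 mm ahead of it and the grasp point (between the pads) lies 155 mm ahead of it; z points along the fingers, y is the line along which they close (so a half turn about z gives the same grasp; the last joint's range is limited). The gripper opens to 85 mm and grips with 20 to 120 N. Pads are 22 mm wide; open, the fingers measure 114 mm over their backs; the gripper's body (76 mm by 85 mm) begins 54 mm behind the grasp point. The pads swing forward as they close: fully open they stand 13 mm farther back than shut.
Start: joints at [68.446, 7.471, 85.268, -0, 87.261, -4.893], TCP at [172.01, 574.821, 404.692] pointing down, gripper open.
Joint ranges: [-169.43, 169.43], [-51.17, 129.36], [1.28, 143.12], [-76.62, 256.62], [0, 156.53], [-152.29, 152.29]. Speed limits (degrees/s): [136.94, 136.94, 159.86, 180, 180, 180].

INTERFACE

Orientations are given as [roll, pitch, yaw] about the fixed x, y, z axes, in that order (R = Rz(yaw) Ry(pitch) Rx(roll)).
In Python, from bench import * gives the robot as it stands.
- The arm moves only by the shell command python3 -m jog 'ROWS' [FORCE]. ROWS is text: rows parted by semicolons, each of 7 numbers parted by spaces: the shift along the tool's x, y, z scaled (see below), then the turn, a rotation vector about the tool's x, y, z scaled (see below), then the closure, from -1 (fully open) to 1 (shut). In form: tx ty tz wx wy wz hand; .... A call has 1 to 5 rows; each row shifts and turns the commanded pose from where the row before left it, along the tool's axes as they then stand; what a row does not reach is not made up. The controller multiplies each number of a shift by 0.1 m and each number of a turn by 60 degrees. A row lasts 1/8 s, in which the tool goes at most 62.5 mm and 10.7 degrees, less where a joint would pass 70% of its speed; a pose out of reach is approached as far as the arm can. A call with a number of a shift or a turn outside -1 to 1 is refused whole. A call with a gripper value outside its range is refused whole. The fingers move at their own pace and stop on an object; FORCE is the grip in N (left out, the last holds). Time passes only in rows, so rows that do not move let the fingers close. It gives the time, the measured TCP pose, the force, the opening and the grip force at its end, in the units of the state.
- sense(): the state, without advancing time (a new reading comes with each control period).
- snapshot(name): name is "scene" or "top" or "wrist"; returns a dict with "img" (420x560x3 uint8, red, green, blue), "fx", "fy", "cx", "cy" (pixels), "extrinsics" (4x4, takes a point from camera to world coordinates). Camera axes: x right, y down, z forward; pixel columns grow to the right and rows downward; lengths in mm; the calibration is good to about 2 mm. A picture is of the moment at which its call begins. There is no depth.
- hand_in(): hands the job in; it is judged then, once.
The state is a dict: "time": time; "joint_pos": joint angles; "qd": joint speeds; "joint_efforts": joint torques, N m; "tool_pos": TCP position; "tcp_rot": TCP orientation; "ft_force": force on the tool from outside, world axes, zero at the start; "wrist_torque": the same for the moment, N m; "finger_gap": finger opening in mm; "grip_force": force on a finger pad.
Only numpy, scipy, OpenCV 4.12 (cv2) and the standard library are available. Lean on these libraries where they do the work, as an engineer would, in place of code of your own. Each camera call takes 0.05 s, during which the arm holds its last target. There are 200 camera calls.

TASK

Start the board test: switch on the grey power box by pressing the white-line end of its blue rocker fully down, then press the yellow latching button on the tester fully in so that it stays down, then press the green button well in and keep it held. Do it in that order by pressing only, never press the red button, and leave the loose things on the bench and on the tester where they are. Finish while still holding the green button in: the program ends with the finger on it.

Things in the scene. Friction and masses are not known exactly. Their poses are not given: they have to be found in the camera images.
- power_box: grey mains box fixed to the bench, 84x104 mm, its flat top 45 mm above the bench (a black bezel round the rocker reaches 48 mm); origin at the centre of its underside, z up. The rocker lies along its y axis, the white-line (on) end towards its -y.
- rocker_on_end (a point): point on the surface of the blue rocker's white-line wing, 17 mm from the pivot; moves with the rocker. Rocker: 34 mm wide, 52 mm long, two wings meeting in a shallow V over the pivot, which is 56 mm above the bench at the middle of the box. Off: the white-line wing rises outwards by 0.4 rad, this point about 63 mm above the bench. On: the wing is level, this point 56 mm above the bench. Press straight down on it.
- rocker (a joint): angle of the rocker, rad: 0 = off, 0.4 = fully on (stop). No spring: held by friction (about 3 N at the point) and stays where left.
- tester: grey tester case fixed to the bench, 160x210 mm, its top 50 mm above the bench; origin at the centre of its underside, z up. Three round buttons stand in a row along its y axis, 62 mm apart, 45 mm to the -x side of its centre (the side facing the robot); their colours are in any order. A green circuit board (top at 58 mm, parts on it up to 66 mm) is mounted behind them.
- yellow_button_top (a point): centre of the top of the yellow button cap, 32 mm across, standing 66 mm above the bench when out, 58 mm when in; moves with the cap. Its black bezel, 42 mm across, tops out at 56 mm.
- yellow_button (a joint): travel of the yellow latching button, m: 0 = out, 0.008 = fully in (stop). Moves down against about 3.5 N of friction and stays where left.
- green_button_top (a point): centre of the top of the green button cap, same size and heights as the yellow one; moves with the cap
- green_button (a joint): travel of the green button, m: 0 = out, 0.008 = fully in (stop). Spring return, about 1 N at first and 6 N fully in.
- red_button_top (a point): centre of the top of the red button cap (abort, not to be pressed), same size and heights
- red_button (a joint): travel of the red button, m: 0 = out; same spring as the green one
- transformer: small mains transformer with a yellow winding, 28x36x32 mm, standing loose on the rear of the tester case; leave it alone; origin under its centre
- capacitor: dark blue upright capacitor, 16x16x26 mm, standing loose between power box and tester; leave it alone; origin under its centre
- heatsink: bright finned heatsink, 30x36x22 mm, standing loose on the rear of the tester case; leave it alone; origin under its centre
- solder_spool: red spool of solder wire, 63 mm across, 42 mm high, loose; leave it alone; origin under its centre
- flux_vial: small upright vial with pale cap, 27 mm across, 68 mm high, loose; leave it alone; origin under its centre

How it is judged (in metres and radians):
On the way, in this order (a step that is already met when the one before it is completed fails the run):
1. the rocker is switched on (value of joint rocker above 0.33 rad), for 0.2 s.
2. the yellow button is latched in (value of joint yellow_button above 0.006 m), for 0.2 s.
3. the green button is pressed in and held (value of joint green_button above 0.005 m and contact force between the fingers and green_button above 0.5 N), for 0.2 s.
At the end, for the whole second after the job is handed in: Rocker on (over 0.33 of 0.4 rad), yellow button in (over 6 of 8 mm), green button held in by the fingers (over 5 of 8 mm, more than 0.5 N), red round button out, every loose thing within 15 mm of where it stood (all of step 3 and value of joint rocker above 0.33 rad and value of joint yellow_button above 0.006 m and value of joint red_button below 0.002 m and distance of each of transformer, capacitor, heatsink, solder_spool, flux_vial from where it was at the start of the episode below 0.015 m); the arm keeps its last pose, push and grip.
It fails at once if yellow pressed while the rocker is not on (value of joint yellow_button above 0.003 m and not (value of joint rocker above 0.33 rad)).
It fails at once if green pressed before the rocker is on and yellow is latched (value of joint green_button above 0.003 m and (not (value of joint rocker above 0.33 rad) or not (value of joint yellow_button above 0.006 m))).
It fails at once if the red button is pressed (value of joint red_button above 0.002 m).
It fails at once if a loose thing is lifted or shoved (distance of any of transformer, capacitor, heatsink, solder_spool, flux_vial from where it was at the start of the episode above 0.015 m).
It also fails if it takes over 43 s, if anything falls off the work surface, if the arm or the gripper's body presses on something with over 40 N, if the wrist force passes 120 N, or if a joint passes its speed limit or range.

## Working session

There is one attempt and no reset: what is moved stays moved. The work goes in short steps, Python scripts to look and compute and a shell command to move; the robot and the scene stay as the last step left them, time stands still between calls to the robot, and variables do not carry over. Pictures are saved under pics/ and viewed, at most 10 in all, crops included, and the job is handed in when it is done.

```bash
mkdir -p pics; python3 - <<'E'
from bench import *
import cv2,numpy as np
s=sense();print(s['time'],s['tool_pos'],s['tcp_rot'],s['finger_gap'],s['ft_force'])
for n in("scene","top"):
    d=snapshot(n);cv2.imwrite(f"pics/{n}0.png",d["img"][:,:,::-1]);print(n,d['fx'],d['fy'],d['cx'],d['cy'],np.round(d['extrinsics'],3).tolist())
E
```

```text
0.0 [171.92949773 574.6095558  403.63639162] [-1.79894881e+02 -9.24746249e-03  1.63338747e+02] 85.68976667389654 [ 0.18296775  0.03674449 -0.06971586]
scene 488.11568256699496 488.11568256699496 275.5804480727247 209.5715431788567 [[-0.207, 0.64, -0.74, 1305.062], [0.978, 0.147, -0.147, 112.799], [0.015, -0.754, -0.656, 746.454], [0.0, 0.0, 0.0, 1.0]]
top 429.7245149564705 429.7245149564705 274.3595945619819 212.58876493324254 [[-0.029, -0.997, 0.075, 498.265], [-0.999, 0.027, -0.022, -20.932], [0.019, -0.076, -0.997, 915.187], [0.0, 0.0, 0.0, 1.0]]
```

View pics/top0.png

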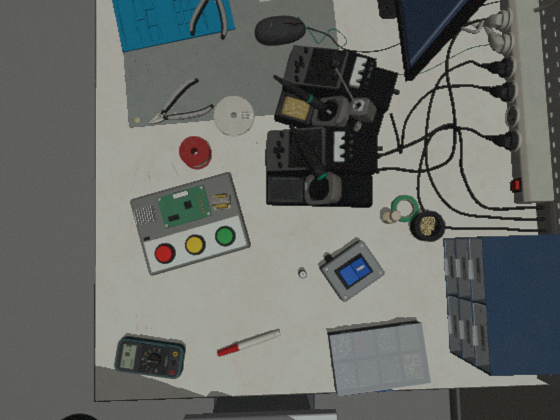

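View pics/scene0.png

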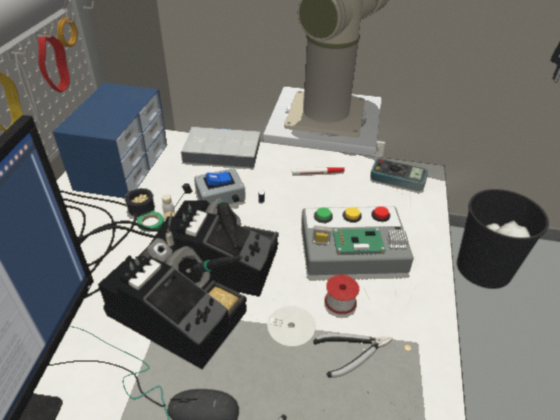

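The top view shows red at about (165,253), yellow (195,244), green (226,236) and the blue rocker at about (355,270). Next I measure them and zoom in on the rocker.

```bash
cat > h.py <<'E'
import cv2,numpy as np
def ray(d,u,v,z):
    E=np.array(d['extrinsics']);r=E[:3,:3]@[(u-d['cx'])/d['fx'],(v-d['cy'])/d['fy'],1]
    o=E[:3,3];return o+r*(z-o[2])/r[2]
def pix(d,p):
    E=np.array(d['extrinsics']);c=E[:3,:3].T@(np.array(p)-E[:3,3]);return c[0]/c[2]*d['fx']+d['cx'],c[1]/c[2]*d['fy']+d['cy']
R={'red':[(0,10),(170,180)],'yellow':[(20,33)],'green':[(50,80)],'blue':[(105,125)]}
def blobs(d,c,box,smin=130,vmin=60):
    h=cv2.cvtColor(d['img'],cv2.COLOR_RGB2HSV);m=0
    for a,b in R[c]: m=m|cv2.inRange(h,(a,smin,vmin),(b,255,255))
    k=np.zeros_like(m);x0,y0,x1,y1=box;k[y0:y1,x0:x1]=m[y0:y1,x0:x1]
    cs=cv2.findContours(k,cv2.RETR_EXTERNAL,cv2.CHAIN_APPROX_NONE)[0]
    return max(cs,key=cv2.contourArea)
E
python3 - <<'E'
from bench import *
from h import *
t=snapshot("top");s=snapshot("scene")
B={'top':{'red':(150,238,180,268),'yellow':(182,230,209,259),'green':(212,222,241,250),'blue':(325,245,380,295)},
'scene':{'red':(368,200,396,226),'yellow':(340,200,366,226),'green':(310,200,336,226),'blue':(195,160,245,195)}}
for n,d in(('top',t),('scene',s)):
  for c in R:
    k=blobs(d,c,B[n][c]);(u,v),wh,a=cv2.minAreaRect(k)
    print(n,c,np.round((u,v),1),np.round(wh,1),round(a,1),np.round(ray(d,u,v,57 if c=='blue' else 64)))
    if c=='blue': print([np.round(ray(d,*p,59)[:2]).tolist() for p in cv2.boxPoints(((u,v),wh,a))])
a=cv2.resize(t['img'][230:310,310:395],(595,560),interpolation=cv2.INTER_CUBIC)[:,:,::-1]
cv2.imwrite('pics/rk.png',a)
E
```

```text
top red [163.6 253.4] [16.  16.5] 76.0 [488. 180.  64.]
top yellow [194.  244.5] [15. 16.] 90.0 [504. 121.  64.]
top green [224.5 235.5] [15. 15.] 90.0 [520.  60.  64.]
top blue [354.5 270.9] [18.  27.7] 57.5 [ 442. -196.   57.]
[[444.0, -162.0], [472.0, -210.0], [441.0, -228.0], [413.0, -180.0]]
scene red [381.  212.5] [11. 14.] 90.0 [495. 181.  64.]
scene yellow [352.  213.5] [11. 14.] 90.0 [512. 121.  64.]
scene green [323.  212.5] [ 7. 12.] 90.0 [522.  60.  64.]
scene blue [218.4 178.6] [12.5 25.1] 86.4 [ 450. -193.   57.]
[[440.0, -228.0], [420.0, -172.0], [466.0, -158.0], [484.0, -211.0]]
```

View pics/rk.png

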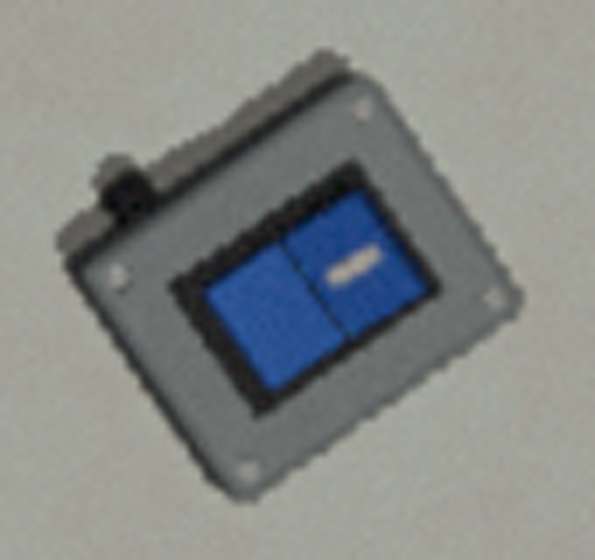

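The on wing, with the white line at about (360.7,268), is the right-hand one in the top view. The box's -y direction is about -60° in the world. I'll close the gripper and head over, keeping height.

```bash
python3 -m jog '-.47 -.35 0 0 0 0 1;-.47 -.35 0 0 0 0 1;-.47 -.35 0 0 0 0 1;-.47 -.35 0 0 0 0 1;-.47 -.35 0 0 0 0 1' 40
python3 -m jog '-.47 -.35 0 0 0 0 1;-.47 -.35 0 0 0 0 1;-.47 -.35 0 0 0 0 1;0 0 0 0 0 .17 1;0 0 0 0 0 .17 1'
cat >> h.py <<'E'
def go(s,tgt):
    from scipy.spatial.transform import Rotation as Q
    M=Q.from_euler('xyz',s['tcp_rot'],degrees=True).as_matrix()
    return np.round(M.T@(np.array(tgt)-s['tool_pos'])/100,3)
E
python3 - <<'E'
from bench import *
from h import *
t=snapshot("top")
w=ray(t,360.7,268,62);p=ray(t,355,271.6,56);print(w,p)
u=np.array([.504,-.864]);print(p[:2]+17*u, p[:2]+18*u)
s=sense();print(s['tool_pos'],s['tcp_rot'],s['joint_pos'],s['finger_gap'])
E
```

```text
time: 0.82
tool_pos: [347.7, 338.1, 404.6]
tcp_rot: [180.0, 0.0, 163.4]
ft_force: [0.7, 0.1, 0.8]
finger_gap: -0.2
grip_force: 0.0
time: 1.45
tool_pos: [452.4, 197.7, 404.5]
tcp_rot: [-180.0, -0.0, 142.5]
ft_force: [-0.7, 0.5, 0.4]
finger_gap: 0.0
grip_force: 0.0
[ 448.16769469 -207.1401765    62.        ] [ 441.04177385 -196.73818351   56.        ]
[ 449.60977385 -211.42618351] [ 450.11377385 -212.29018351]
[452.20225706 198.07777629 404.45778605] [-1.79978181e+02 -1.72050892e-02  1.41998245e+02] [ 1.77011927e+01 -9.18701920e+00  1.01783595e+02  1.92069533e-03
  8.74311445e+01 -3.42971424e+01] -0.4945219499905892
```

```bash
python3 -m jog '0 0 0 0 0 .17 1;0 0 0 0 0 .17 1;0 0 0 0 0 .025 1;-.5 -.3 0 0 0 0 1;-.5 -.3 0 0 0 0 1' >/dev/null
python3 -m jog '-.5 -.3 0 0 0 0 1;-.5 -.3 0 0 0 0 1;-.5 -.3 0 0 0 0 1;-.5 -.3 0 0 0 0 1;-.5 -.3 0 0 0 0 1'
python3 -m jog '0 0 .4 0 0 0 1;0 0 .4 0 0 0 1;0 0 .4 0 0 0 1;0 0 0 0 0 0 1'
python3 - <<'E'
from bench import *
from h import *
s=sense();print(go(s,[450,-212,255]))
for n in("scene","top"):
    d=snapshot(n);cv2.imwrite(f"pics/{n}1.png",d["img"][:,:,::-1])
i=snapshot("scene")["img"][100:260,130:330];cv2.imwrite("pics/s1c.png",cv2.resize(i,(800,600),interpolation=2)[:,:,::-1])
E
```

```text
time: 2.75
tool_pos: [452.1, -211.2, 404.9]
tcp_rot: [180.0, 0.0, 121.4]
ft_force: [1.2, 1.2, -0.2]
finger_gap: 0.1
grip_force: 0.0
time: 3.25
tool_pos: [450.9, -208.4, 281.2]
tcp_rot: [-179.8, -0.4, 121.3]
ft_force: [-1.1, 1.4, 0.3]
finger_gap: -0.3
grip_force: 0.0
[-0.027 -0.025  0.262]
```

View pics/s1c.png

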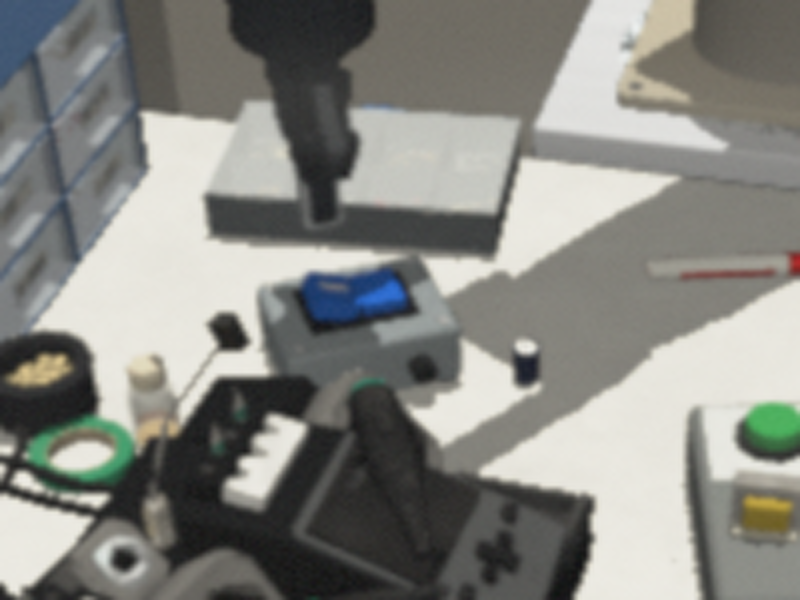

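The shut finger hangs over the white-line wing, at crop (322,220) with the wing at (335,290). I'll descend in steps and watch the force.

```bash
python3 -m jog '-.025 -.025 .2 0 0 0 1;0 0 .15 0 0 0 1;0 0 .05 0 0 0 1;0 0 .03 0 0 0 1;0 0 0 0 0 0 1'
python3 -m jog '0 0 .03 0 0 0 1;0 0 .03 0 0 0 1;0 0 0 0 0 0 1'
```

```text
time: 4.03
tool_pos: [451.8, -212.8, 242.0]
tcp_rot: [180.0, 0.0, 121.1]
ft_force: [0.4, -0.0, 0.6]
finger_gap: 0.0
grip_force: 0.0
time: 4.4
tool_pos: [451.9, -213.1, 236.0]
tcp_rot: [180.0, 0.1, 121.0]
ft_force: [1.4, -1.2, 2.2]
finger_gap: -0.0
grip_force: 1.2
```

```bash
python3 -m jog '0 0 .03 0 0 0 1;0 0 .03 0 0 0 1;0 0 0 0 0 0 1'
python3 -m jog '0 0 .02 0 0 0 1;0 0 .02 0 0 0 1;0 0 0 0 0 0 1'
```

```text
time: 4.78
tool_pos: [451.6, -212.7, 229.4]
tcp_rot: [-180.0, -0.0, 121.0]
ft_force: [-0.4, -1.8, 2.3]
finger_gap: -0.1
grip_force: 1.2
time: 5.15
tool_pos: [451.9, -212.8, 228.9]
tcp_rot: [-180.0, -0.0, 121.1]
ft_force: [-13.5, 7.3, 37.2]
finger_gap: -0.1
grip_force: 18.5
```

The force jumped to 37 N at the expected height, so the rocker is at its stop. I'll rise and move over yellow.

```bash
python3 -m jog '0 0 -.3 0 0 0 1;0 0 -.5 0 0 0 1;.43 .36 0 0 0 0 1;.43 .36 0 0 0 0 1;.43 .36 0 0 0 0 1' >/dev/null
python3 -m jog '.43 .36 0 0 0 0 1;.43 .36 0 0 0 0 1;.43 .36 0 0 0 0 1;0 0 0 0 0 0 1'
python3 - <<'E'
from bench import *
from h import *
s=sense();print(go(s,[504,121,270]))
d=snapshot("scene");i=d["img"]
a=np.hstack([cv2.resize(i[150:210,180:260],(400,300),interpolation=2),cv2.resize(i[150:240,290:410],(400,300),interpolation=2)])
cv2.imwrite("pics/s2.png",a[:,:,::-1])
E
```

```text
time: 6.28
tool_pos: [502.9, 123.1, 304.7]
tcp_rot: [-179.9, -0.1, 121.3]
ft_force: [-0.5, -0.3, 0.0]
finger_gap: 0.0
grip_force: 0.0
[-0.025 -0.001  0.347]
```

View pics/s2.png

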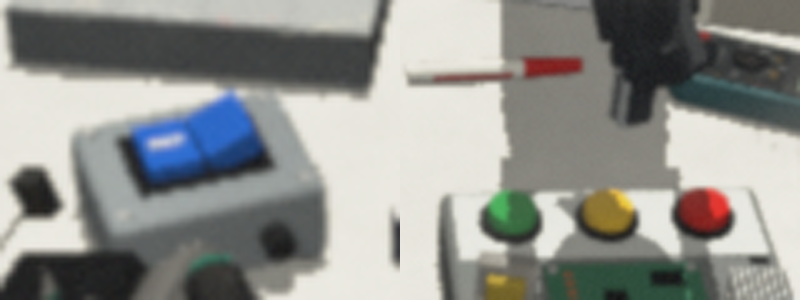

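The rocker is on: the white-line wing is level at (165,145) and the other wing is raised. The finger at (635,110) is above and behind yellow (610,210), so I'll press yellow.

```bash
python3 -m jog '-.025 0 .3 0 0 0 1;0 0 .25 0 0 0 1;0 0 .07 0 0 0 1;0 0 .03 0 0 0 1;0 0 0 0 0 0 1'
python3 -m jog '0 0 .03 0 0 0 1;0 0 .03 0 0 0 1;0 0 .02 0 0 0 1;0 0 0 0 0 0 1'
```

```text
time: 6.95
tool_pos: [505.3, 117.1, 241.4]
tcp_rot: [180.0, 0.0, 121.0]
ft_force: [0.8, 0.4, 1.0]
finger_gap: 0.1
grip_force: 0.0
time: 7.45
tool_pos: [505.3, 117.5, 233.0]
tcp_rot: [179.9, 0.0, 121.0]
ft_force: [2.3, -0.5, 3.0]
finger_gap: 0.1
grip_force: 1.5
```

```bash
python3 -m jog '0 0 .02 0 0 0 1;0 0 .02 0 0 0 1;0 0 0 0 0 0 1'
python3 -m jog '0 0 .02 0 0 0 1;0 0 0 0 0 0 1;0 0 0 0 0 0 1'
```

```text
time: 7.82
tool_pos: [505.5, 117.6, 231.2]
tcp_rot: [179.9, 0.0, 121.1]
ft_force: [-8.6, -2.6, 25.5]
finger_gap: 0.3
grip_force: 12.7
time: 8.2
tool_pos: [505.7, 117.7, 231.0]
tcp_rot: [179.9, 0.0, 121.1]
ft_force: [-17.5, -2.6, 42.4]
finger_gap: -0.3
grip_force: 21.3
```

Yellow is at its stop. Next is green.

```bash
python3 -m jog '0 0 -.4 0 0 0 1;-.29 -.085 0 0 0 0 1;-.29 -.085 0 0 0 0 1;0 0 0 0 0 0 1'
python3 - <<'E'
from bench import *
from h import *
s=sense();print(go(s,[520,60,242]))
i=snapshot("scene")["img"];cv2.imwrite("pics/s3.png",cv2.resize(i[140:240,290:410],(720,600),interpolation=2)[:,:,::-1])
E
```

```text
time: 8.7
tool_pos: [520.1, 57.6, 266.0]
tcp_rot: [-179.9, -0.0, 120.9]
ft_force: [0.0, 0.3, -0.4]
finger_gap: -0.5
grip_force: 0.0
[0.021 0.012 0.24 ]
```

View pics/s3.png

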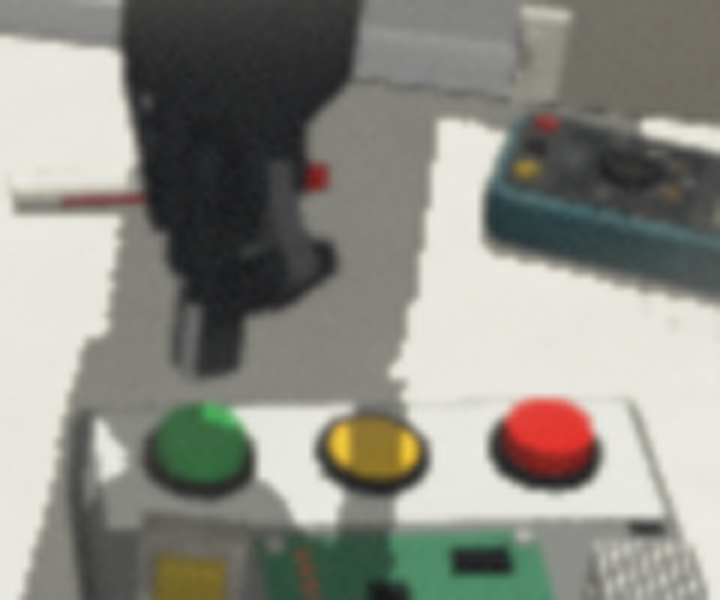

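Yellow (375,450) is sunk flush and red (545,440) still stands out. The finger (205,370) is above green (200,445), so I'll press and hold green.

```bash
python3 -m jog '.02 .01 .2 0 0 0 1;0 0 .06 0 0 0 1;0 0 .04 0 0 0 1;0 0 .03 0 0 0 1;0 0 0 0 0 0 1'
python3 -m jog '0 0 .02 0 0 0 1;0 0 .02 0 0 0 1;0 0 0 0 0 0 1;0 0 0 0 0 0 1'
```

```text
time: 9.38
tool_pos: [520.2, 61.5, 234.1]
tcp_rot: [180.0, -0.0, 121.1]
ft_force: [-2.9, 1.5, 4.7]
finger_gap: -0.0
grip_force: 2.1
time: 9.88
tool_pos: [520.5, 61.4, 231.3]
tcp_rot: [179.9, 0.0, 121.0]
ft_force: [-6.9, 1.0, 15.6]
finger_gap: 0.3
grip_force: 7.6
```

```bash
python3 -m jog '0 0 0 0 0 0 1;0 0 0 0 0 0 1;0 0 0 0 0 0 1;0 0 0 0 0 0 1' && python3 -c "
from bench import *
print(hand_in())"
```

```text
time: 10.38
tool_pos: [520.5, 61.4, 231.2]
tcp_rot: [179.9, 0.0, 121.0]
ft_force: [-6.6, 1.4, 14.5]
finger_gap: 0.0
grip_force: 7.5
the job is handed in; nothing more can be done
None
```

I switched the rocker on, latched yellow in, and handed the job in at 10.4 s with the finger holding green at its stop under about 15 N; I never pressed red, and hand-in returned no verdict.

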